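# Weigh a portion of clay on the hand scale

### The arm

A 6-joint arm with a two-finger parallel gripper is mounted at the origin on the work surface; the furniture and walls round the work are solid. World frame = base frame: x ahead of the robot, y to its left, z up, the work surface at z = 0. Lengths are in m, angles in rad, forces in N, time in s.
With the tool pointing down it reaches from about 0.35 to 0.975 m from the base axis. Payload 4.9 kg.
Tool frame: the origin (TCP) lies at the very end of the fingers, on their centre line; the grasp point (between the pads) lies 19 mm behind it (ctrl.grasp_offset is the distance from the TCP to the grasp point, in m); z points along the fingers, y is the line along which they close (so a half turn about z gives the same grasp; the last joint's range is limited). The gripper opens to 85 mm and grips with 20 to 120 N. Pads are 22 mm wide; open, the fingers measure 114 mm over their backs; the gripper's body (76 mm by 85 mm) begins 54 mm behind the grasp point. The pads swing forward as they close: fully open they stand 13 mm farther back than shut.
Start: joints at [-1.293, 0.053, 1.613, -0, 1.476, -0.119], TCP at [0.242, -0.576, 0.208] pointing down, gripper open.
Joint ranges: [-3.01, 3.01], [-1.01, 2.22], [0.06, 2.58], [-1.02, 4.17], [0.09, 2.62], [-3.14, 3.14]. Speed limits (rad/s): [2.57, 2.57, 3.14, 3.14, 3.14, 3.14].

### API

Orientations are given as a rotation vector (axis times angle).
In Python, from station import ctrl, optics gives the robot as it stands.
- The arm moves only by the shell command python3 -m handwheel 'ROWS' [OPENING] [FORCE]. ROWS is JSON, a list of rows, each an object of numbers: "tx", "ty", "tz": the shift along the tool's x, y, z in mm; "roll": the turn about the tool's z in rad. A call has 1 to 12 rows; each row shifts and turns the commanded pose from where the row before left it, along the tool's axes as they then stand; what a row does not reach is not made up. A row lasts 1/12 s, in which the tool goes at most 41.7 mm and 7.16 degrees, less where a joint would pass 70% of its speed; a pose out of reach is approached as far as the arm can. A call with a gripper value outside its range is refused whole. OPENING is the finger opening in mm, from 0 to 85.4, set as the call begins (- or left out, the last holds). The fingers move at their own pace and stop on an object; FORCE is the grip in N (left out, the last holds). Time passes only in rows, so rows that do not move let the fingers close. It gives the time, the measured TCP pose, the force, the opening and the grip force at its end, in the units of the state.
- ctrl.get_obs(): the state, without advancing time (a new reading comes with each control period).
- optics.get_image(name): name is "scene" or "top"; returns (picture, depth): 480x640x3 uint8, red, green, blue; 480x640 float32, m along the optical axis (not along the pixel's ray), 0 where there is no reading.
- optics.camera_params(name): a dict with "mtx" (3x3 intrinsics, pixels), "k1" (the pictures are not rectified: a ray, as slopes to the right and down, at radius r is drawn at 1 + k1 r^2 times it, then the intrinsics apply), "extrinsics" (4x4, takes a point from camera to world coordinates). Camera axes: x right, y down, z forward; pixel columns grow to the right and rows downward; lengths in m; the calibration is good to about 2 mm. A picture is of the moment at which its call begins. camera_params takes no time and is no camera call.
- ctrl.finish_job(): hands the job in; it is judged then, once.
The state is a dict: "t": time; "q": joint angles; "dq": joint speeds; "effort": joint torques, N m; "tool_pos": TCP position; "tool_rot": TCP orientation; "contact_force": force on the tool from outside, world axes, zero at the start; "wrist_torque": the same for the moment, N m; "opening": finger opening in m; "grip_force": force on a finger pad.
Only numpy, scipy, OpenCV 4.12 (cv2) and the standard library are available. Lean on these libraries where they do the work, as an engineer would, in place of code of your own. Each camera call takes 0.05 s, during which the arm holds its last target. There are 200 camera calls.

### The job

Take the hand scale from its stand, hook it under the bail of the carrier with the clay and lift gently until the carrier hangs about one centimetre clear of its cork mat; hold it still there for two seconds to take the reading. Then set it softly back down in the middle of the mat, unhook the scale and hang it back on its stand, leaving the clay in the carrier and everything else where it is.

Things in the scene. Friction and masses are not known exactly. Their poses are not given: they have to be found in the camera images.
- scale: sprung hand scale, loose, hanging upright in the stand's fork; 0.13 kg. Origin on its axis, z up, at the underside of its round steel collar (48 mm across, z 0 to 6 mm). Above it the red grip block, below it a white tube 22 mm across with a black 24 mm end cap (down to z -70 mm), then a steel hook on a sprung rod
- scale_grip (a point): middle of the red grip block, on the axis 27 mm above the scale's origin; the block is 36 (x) x 24 (y) x 42 mm: pinch it across its 24 mm (along y) from above
- hook_seat (a point): where the bail's bar centre lies when it rests in the hook: on the scale's axis, 117.5 mm below its origin plus the stretch. The hook is 7 mm bar in the scale's x-z plane; its back is at x -14 mm, its bottom 11 mm below this point
- hook_tip (a point): top of the hook's upturned tip, 15 mm to +x and 8 mm above the seat point. The mouth opens to +x: move the hook to its +x with the bail's bar centre 14 to 23 mm above the seat point (5 mm above the tip or more, clear of the shank), until the bar is over the seat, then raise it
- stand: steel stand, fixed. Origin on the table under the middle of its fork. Base plate 135 x 110 x 8 mm; grey post at x +49 to +63 mm, 54 mm wide (y), 155 mm high; two arms 12 mm wide and thick run from it to x -26 mm, leaving a slot 30 mm wide (y), open to -x
- stand_fork (a point): middle of the slot at the top of the fork's arms, 155 mm above the table; the scale's origin lies here when it hangs properly, tube in the slot and collar on the arms; lips 4 mm high on the arms at x -24 and +24 mm keep the collar from sliding off
- scale_hook (a joint): stretch of the scale's spring in m: 0 with no load, grows as the hook is pulled out downward, 0.095 at most; about 0.003 from the hook's own weight; 90 N/m, so 1 N more stretches it 11 mm
- mat: cork weighing mat 170 x 180 x 4 mm, fixed; origin at the centre of its underside on the table
- carrier: open aluminium tray 90 (x) x 110 (y) x 20 mm with a rigid dark steel bail, standing on the mat, loose; origin at the centre of its underside, z up. The bail is an arch of 8 mm round bar in the y-z plane, 122 mm wide over its legs; with the clay the weight is unknown, 0.2 to 0.75 kg
- bail_mid (a point): centre of the bar at the middle of the bail, 90 mm above the carrier's origin; the bar runs along the carrier's y and is level for 12 mm either side, falling away beyond
- clay: brown lump of clay 47 x 51 x 40 mm, loose, lying in the carrier, top 44 mm above the carrier's origin; origin at the centre of its underside; weight unknown (it may be built round an iron core)
- yellow_house: bystander: small yellow half-timbered clay house 82 x 78 x 136 mm at the back, loose
- tower: bystander: brown raw clay tower house 71 x 72 x 143 mm at the back, loose
- saucer: bystander: amber glazed saucer 90 mm across, 12 mm high, on the left, loose

How it is judged:
On the way, in this order (a step that is already met when the one before it is completed fails the run):
1. the carrier hangs on the scale, 5 to 20 mm clear of the mat and still, for 1.5 s (z of carrier in the frame of mat between 0.009 and 0.024 m and contact force between scale and carrier above 1.2 N and contact force between the fingers and carrier below 0.3 N and contact force between carrier and mat below 0.1 N and value of joint scale_hook above 0.015 m and linear speed of carrier below 0.04 m/s), for 1.5 s.
2. the carrier stands on the mat again and the scale is slack (z of carrier in the frame of mat below 0.006 m and contact force between scale and carrier below 0.2 N and value of joint scale_hook below 0.008 m), for 0.2 s.
At the end, for the whole second after the job is handed in: the scale hangs upright and still in the stand's fork (axis within 7 mm of the slot's middle, collar resting on the arms within 3 mm, tilt under 0.1 rad), free of the carrier; the carrier stands flat and still on the mat, its middle within 35 mm of the mat's, with the clay lying in it (horizontal distance between scale and stand_fork below 0.007 m and z of scale in the frame of stand_fork between -0.003 and 0.003 m and angle between scale's own z axis and vertical below 0.1 rad and linear speed of scale below 0.03 m/s and contact force between scale and carrier below 0.1 N and horizontal distance between carrier and mat below 0.035 m and z of carrier in the frame of mat below 0.006 m and angle between carrier's own z axis and vertical below 0.05 rad and linear speed of carrier below 0.02 m/s and horizontal distance between clay and carrier below 0.035 m and z of clay in the frame of carrier below 0.015 m); the robot touches nothing.
It fails at once if the carrier is hoisted more than 40 mm above the mat or tipped over 0.35 rad (z of carrier in the frame of mat above 0.044 m or angle between carrier's own z axis and vertical above 0.35 rad).
It fails at once if the carrier is set down hard (over 14 N on the mat) (contact force between carrier and mat above 14 N).
It fails at once if the scale is jammed against or jerked on the carrier (over 13 N) or pushed into the clay (over 4 N) (contact force between scale and carrier above 13 N or contact force between scale and clay above 4 N).
It fails at once if the robot handles the carrier or the clay itself (contact force between the fingers and carrier above 3 N or contact force between the fingers and clay above 3 N).
It fails at once if a bystander is disturbed (distance of any of yellow_house, tower, saucer from where it was at the start of the episode above 0.02 m).
It also fails if it takes over 66 s, if anything falls off the work surface, if the arm or the gripper's body presses on something with over 40 N, if the wrist force passes 120 N, or if a joint passes its speed limit or range.

## Working session

There is one attempt and no reset: what is moved stays moved. The work goes in short steps, Python scripts to look and compute and a shell command to move; the robot and the scene stay as the last step left them, time stands still between calls to the robot, and variables do not carry over. Pictures are saved under pics/ and viewed, at most 10 in all, crops included, and the job is handed in when it is done.

```bash
mkdir -p pics; ls
cat > h.py <<'E'
import numpy as np,cv2
from station import ctrl,optics
def cloud(n):
    im,d=optics.get_image(n);p=optics.camera_params(n);K=np.array(p["mtx"]);k=p["k1"]
    v,u=np.mgrid[:480,:640]
    pts=np.stack([u,v],-1).reshape(-1,1,2).astype(np.float64)
    s=cv2.undistortPoints(pts,K,np.array([k,0,0,0,0.])).reshape(480,640,2)
    c=np.concatenate([s,np.ones((480,640,1))],-1)*d[...,None]
    T=np.array(p["extrinsics"]);w=c@T[:3,:3].T+T[:3,3]
    w[d==0]=np.nan
    return im,d,w
E
python3 - <<'E'
from h import *
for n in("scene","top"):
    im,d,w=cloud(n);cv2.imwrite(f"pics/{n}0.png",im[...,::-1]);np.savez(f"{n}0.npz",im=im,d=d,w=w)
    p=optics.camera_params(n);print(n,np.round(p["extrinsics"],3).tolist(),np.round(p["mtx"],1).tolist(),p["k1"])
o=ctrl.get_obs();print(o["tool_pos"],o["tool_rot"],o["opening"],ctrl.grasp_offset)
E
```

```text
pics
scene [[-0.784, 0.466, -0.41, 0.978], [0.62, 0.576, -0.533, 0.469], [-0.013, -0.672, -0.74, 0.842], [0.0, 0.0, 0.0, 1.0]] [[517.6, 0.0, 322.0], [0.0, 517.6, 229.4], [0.0, 0.0, 1.0]] 0.02835702702267641
top [[-0.022, -0.988, 0.156, 0.414], [-1.0, 0.02, -0.015, -0.021], [0.012, -0.156, -0.988, 1.299], [0.0, 0.0, 0.0, 1.0]] [[565.5, 0.0, 317.5], [0.0, 565.5, 243.1], [0.0, 0.0, 1.0]] -0.08342581955339616
[ 0.24138316 -0.57585184  0.20639727] [-3.07817843e+00 -6.18780264e-01  1.81125647e-04] 0.0852273409978048 0.0187
```

View pics/scene0.png

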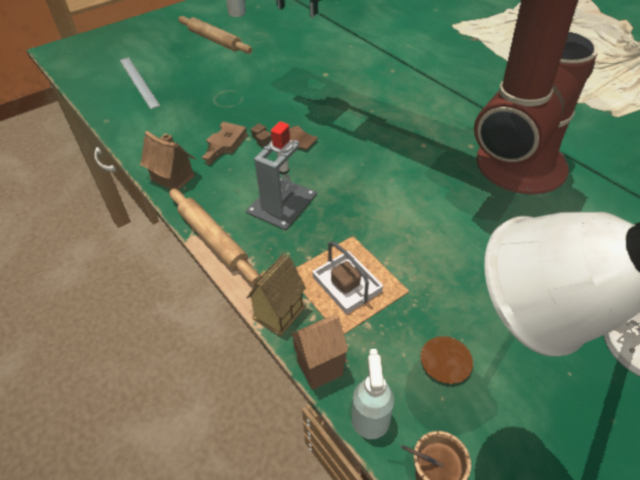

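View pics/top0.png

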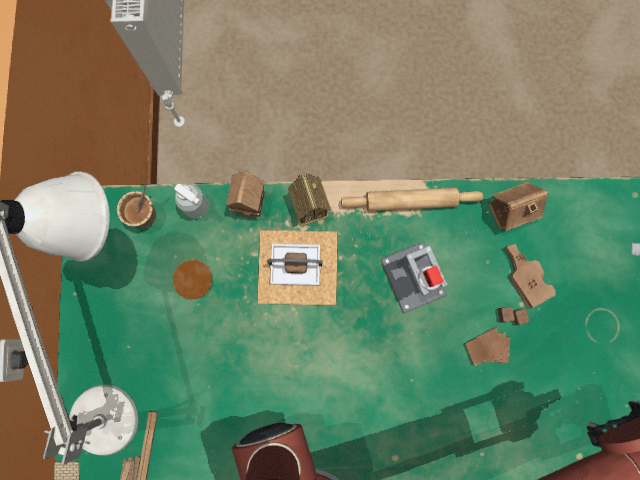

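Scene: the red grip is at (281,134) in the stand with its post on the left, the carrier at (347,282). Top: red grip at (432,276), base plate about (413,277), mat centre about (298,268), bail about (295,263).

Run:
```python
from h import *
D={n:np.load(n+"0.npz") for n in("scene","top")}
def rect(P,name):
    (c,s,a)=cv2.minAreaRect((P[:,:2]*1000).astype(np.float32));print(name,len(P),"c",np.round(c,1),"s",np.round(s,1),"ang",round(a,1),"zmed",np.round(np.median(P[:,2])*1000,1))
for n in D:
    im=D[n]["im"].astype(int);w=D[n]["w"];hsv=cv2.cvtColor(D[n]["im"],cv2.COLOR_RGB2HSV)
    x,y,z=w[...,0],w[...,1],w[...,2]
    print(n,"table z",np.nanmedian(z[(hsv[...,0]>60)&(hsv[...,0]<90)&(hsv[...,1]>120)]))
    red=((hsv[...,0]<6)|(hsv[...,0]>174))&(hsv[...,1]>190)&(z>.13)&(z<.25)
    R=w[red];print("red zmax",np.nanpercentile(R[:,2],[5,50,95]));T=R[R[:,2]>np.nanpercentile(R[:,2],95)-.006];rect(T,"redtop")
    g=np.nanmedian(R,0)
    near=(abs(x-g[0])<.13)&(abs(y-g[1])<.13)
    grey=hsv[...,1]<70
    rect(w[near&grey&(z>.145)&(z<.163)],"stand top(post+arms)")
    rect(w[near&grey&(z>.003)&(z<.02)],"base")
    mat=(abs(x-.43)<.25)&(abs(y-.02)<.2)&(hsv[...,0]>8)&(hsv[...,0]<25)&(hsv[...,1]>90)&(abs(z-.004)<.008)
    k=cv2.morphologyEx(mat.astype(np.uint8),cv2.MORPH_OPEN,np.ones((5,5)))
    l,lab,st,_=cv2.connectedComponentsWithStats(k);i=1+np.argmax(st[1:,4]);rect(w[lab==i],"mat")
    m=np.median(w[lab==i],0);nm=(abs(x-m[0])<.12)&(abs(y-m[1])<.12)
    rect(w[nm&(z>.015)&(z<.03)&(im.min(-1)>150)],"tray rim")
    b=w[nm&(z>.06)&(z<.115)];rect(b,"bail");t=b[b[:,2]>np.percentile(b[:,2],95)-.004];print("bail top",np.round(np.median(t,0),4),np.round(t.min(0),3),np.round(t.max(0),3))
    rect(w[nm&(z>.035)&(z<.055)],"clay?")
    for nme,mm in (("top>.1 objs",(z>.11)&(z<.3)&(abs(y)<.35)&(x>.3)&(x<.9)),):
        l,lab,st,_=cv2.connectedComponentsWithStats(mm.astype(np.uint8))
        for i in range(1,l):
            if st[i,4]>60:P=w[lab==i];print(nme,np.round(P.min(0),3),np.round(P.max(0),3))
```

```text
scene table z 0.0013513324496599033
red zmax [0.19976376 0.20370783 0.20564669]
redtop 120 c [ 518.9 -261. ] s [35.9 22.1] ang 22.2 zmed 203.8
stand top(post+arms) 635 c [ 535.7 -257.4] s [93.7 58.7] ang 21.3 zmed 155.9
base 1478 c [ 543.  -278.1] s [245.2 170.9] ang 18.3 zmed 9.0
mat 3049 c [562.8   6.1] s [186.2 172.1] ang 87.9 zmed 5.1
tray rim 381 c [567.4  12.8] s [113.   91.9] ang 87.2 zmed 24.9
bail 615 c [627.2  12.2] s [119.8 127.3] ang 87.5 zmed 91.3
bail top [ 0.6804 -0.0106  0.1113] [ 0.666 -0.019  0.107] [ 0.69  -0.006  0.115]
clay? 609 c [603.4  -4.2] s [106.4 140.1] ang 60.0 zmed 46.1
top>.1 objs [ 0.484 -0.287  0.11 ] [ 0.587 -0.215  0.207]
top>.1 objs [ 0.667 -0.042  0.11 ] [0.753 0.007 0.141]
top>.1 objs [0.685 0.092 0.11 ] [0.759 0.149 0.147]
top>.1 objs [0.683 0.207 0.11 ] [0.736 0.266 0.162]
top table z 0.0007790719262372736
red zmax [0.17678439 0.19670552 0.20426259]
redtop 20 c [ 517.8 -264.5] s [31.4 21.9] ang 20.1 zmed 202.1
stand top(post+arms) 627 c [ 535.9 -259. ] s [87.3 56.4] ang 21.3 zmed 156.1
base 1881 c [ 514.  -256.1] s [270.2 240.8] ang 86.3 zmed 8.7
mat 3531 c [564.8   7.4] s [179.6 170.8] ang 87.7 zmed 4.5
tray rim 310 c [567.4  12.2] s [113.7  90. ] ang 88.5 zmed 24.2
bail 250 c [615.5  10. ] s [119.8 104.6] ang 88.0 zmed 93.1
bail top [0.5677 0.0102 0.0981] [ 0.563 -0.02   0.096] [0.667 0.044 0.105]
clay? 357 c [589.6  -5.5] s [ 98.5 127.8] ang 53.8 zmed 46.0
top>.1 objs [0.68  0.089 0.11 ] [0.757 0.148 0.149]
top>.1 objs [ 0.667 -0.048  0.11 ] [0.752 0.005 0.14 ]
top>.1 objs [0.683 0.206 0.11 ] [0.735 0.265 0.164]
top>.1 objs [ 0.486 -0.297  0.113] [ 0.584 -0.218  0.209]
```

```bash
python3 -m handwheel '[{"tz":-25,"roll":0.025},{"tz":-25},{"tx":30,"ty":-15},{"tx":30,"ty":-15},{"tx":30,"ty":-15},{"tx":30,"ty":-15},{"tx":30,"ty":-15},{"tx":30,"ty":-15},{"tx":30,"ty":-15},{"tx":30,"ty":-15},{"tx":30,"ty":-15},{"tx":30,"ty":-15}]' 60 30
cat >> h.py <<'E'
def err(x,y,z,yaw):
    from scipy.spatial.transform import Rotation as R
    o=ctrl.get_obs();M=R.from_rotvec(o["tool_rot"]).as_matrix();p=np.array(o["tool_pos"])
    a=np.degrees(np.arctan2(M[1,0],M[0,0]));roll=np.radians(a-yaw)
    c,s=np.cos(np.radians(yaw)),np.sin(np.radians(yaw));X=np.array([c,s]);Y=np.array([s,-c]);d=np.array([x,y])-p[:2]
    print("t",round(o["t"],2),"pos",np.round(p,4),"yaw",round(a,2),"tiltz",np.round(M[:,2],4),"| roll",round(roll,3),"then tx",round(1e3*d@X,1),"ty",round(1e3*d@Y,1),"tz",round(1e3*(p[2]-z),1),"F",np.round(o["contact_force"],2),"op",round(o["opening"]*1e3,1))
E
python3 - <<'E'
from h import *
err(.5185,-.264,.168,21.3)
im=np.load("scene0.npz")["im"];cv2.imwrite("pics/c1.png",cv2.resize(im[110:240,230:340],None,fx=4.5,fy=4.5,interpolation=cv2.INTER_CUBIC)[...,::-1])
E
```

```text
t 0.1 pos [ 0.2414 -0.5759  0.2064] yaw 22.73 tiltz [-5.0e-04  1.8e-03 -1.0e+00] | roll 0.025 then tx 371.5 ty -189.9 tz 38.4 F [ 0.06 -0.32  0.9 ] op 85.2$[0]: bad value
```

View pics/c1.png

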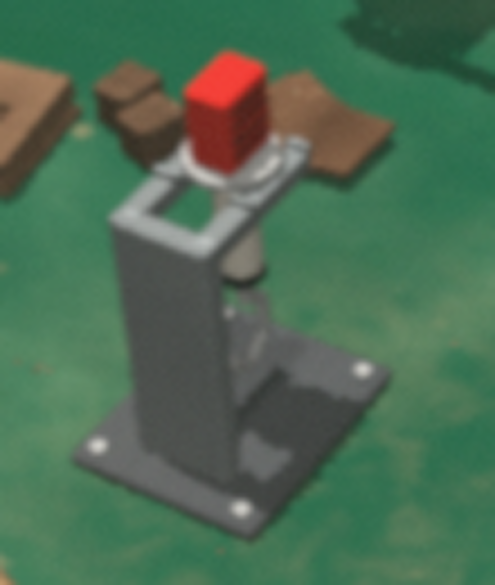

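The crop shows the scale upright in the fork, with the hook mostly hidden at about (250,330). The move was refused, so I'll retry with all four keys in every row.

```bash
python3 -m handwheel '[{"tx":0,"ty":0,"tz":-25,"roll":0.025},{"tx":0,"ty":0,"tz":-25,"roll":0},{"tx":30,"ty":-15,"tz":0,"roll":0},{"tx":30,"ty":-15,"tz":0,"roll":0},{"tx":30,"ty":-15,"tz":0,"roll":0},{"tx":30,"ty":-15,"tz":0,"roll":0},{"tx":30,"ty":-15,"tz":0,"roll":0},{"tx":30,"ty":-15,"tz":0,"roll":0},{"tx":30,"ty":-15,"tz":0,"roll":0},{"tx":30,"ty":-15,"tz":0,"roll":0},{"tx":30,"ty":-15,"tz":0,"roll":0},{"tx":30,"ty":-15,"tz":0,"roll":0}]' 60 30
python3 - <<'E'
from h import *
err(.5185,-.264,.168,21.3)
E
```

```text
t: 1.1
tool_pos: [0.4672, -0.3261, 0.257]
tool_rot: [-3.087, -0.58, 0.001]
contact_force: [0.2, 0.2, -0.5]
opening: 0.0602
grip_force: 0.0
t 1.1 pos [ 0.4672 -0.3261  0.257 ] yaw 21.3 tiltz [-5.e-04  5.e-04 -1.e+00] | roll -0.0 then tx 70.4 ty -39.2 tz 89.0 F [ 0.16  0.2  -0.53] op 60.2
```

```bash
python3 -m handwheel '[{"tx":24,"ty":-13,"tz":0,"roll":0},{"tx":24,"ty":-13,"tz":0,"roll":0},{"tx":22,"ty":-13,"tz":0,"roll":0},{"tx":0,"ty":0,"tz":10,"roll":0},{"tx":0,"ty":0,"tz":15,"roll":0},{"tx":0,"ty":0,"tz":0,"roll":0},{"tx":0,"ty":0,"tz":0,"roll":0}]'
python3 - <<'E'
from h import *
err(.5185,-.264,.168,21.3)
im,d,w=cloud("scene");x,y,z=w[...,0],w[...,1],w[...,2]
hsv=cv2.cvtColor(im,cv2.COLOR_RGB2HSV)
red=((hsv[...,0]<6)|(hsv[...,0]>174))&(hsv[...,1]>190)&(abs(x-.5185)<.05)&(abs(y+.264)<.05)&(z>.199)&(z<.215)
print(red.sum(),np.round(np.nanmedian(w[red],0),4), [np.round(v,4) for v in(np.nanmin(w[red],0),np.nanmax(w[red],0))])
E
```

```text
t: 1.68
tool_pos: [0.5165, -0.2656, 0.2307]
tool_rot: [-3.085, -0.58, 0.004]
contact_force: [0.1, -0.9, -0.1]
opening: 0.0601
grip_force: 0.0
t 1.68 pos [ 0.5165 -0.2656  0.2307] yaw 21.29 tiltz [-0.003   0.0019 -1.    ] | roll -0.0 then tx 2.4 ty -0.8 tz 62.7 F [ 0.11 -0.95 -0.08] op 60.1
65 [ 0.5257 -0.258   0.2038] [array([ 0.5064, -0.2721,  0.199 ]), array([ 0.5361, -0.2487,  0.206 ])]
```

```bash
python3 -m handwheel '[{"tx":2,"ty":-1,"tz":15,"roll":0},{"tx":0,"ty":0,"tz":15,"roll":0},{"tx":0,"ty":0,"tz":15,"roll":0},{"tx":0,"ty":0,"tz":10,"roll":0},{"tx":0,"ty":0,"tz":7,"roll":0},{"tx":0,"ty":0,"tz":0,"roll":0},{"tx":0,"ty":0,"tz":0,"roll":0}]' 60
python3 -m handwheel '[{"tx":0,"ty":0,"tz":0,"roll":0},{"tx":0,"ty":0,"tz":0,"roll":0},{"tx":0,"ty":0,"tz":0,"roll":0},{"tx":0,"ty":0,"tz":0,"roll":0},{"tx":0,"ty":0,"tz":0,"roll":0},{"tx":0,"ty":0,"tz":0,"roll":0},{"tx":0,"ty":0,"tz":0,"roll":0},{"tx":0,"ty":0,"tz":0,"roll":0}]' 10 40
python3 - <<'E'
from h import *
err(.5185,-.264,.168,21.3)
E
```

```text
t: 2.32
tool_pos: [0.5191, -0.2646, 0.1709]
tool_rot: [3.087, 0.58, 0.0]
contact_force: [0.7, -0.7, 0.2]
opening: 0.0602
grip_force: 0.0
t: 2.98
tool_pos: [0.5196, -0.2645, 0.1717]
tool_rot: [3.086, 0.581, 0.002]
contact_force: [-1.6, 0.7, 5.1]
opening: 0.0226
grip_force: 41.4
t 2.98 pos [ 0.5196 -0.2645  0.1717] yaw 21.3 tiltz [ 1.4e-03 -8.0e-04 -1.0e+00] | roll 0.0 then tx -0.8 ty -0.8 tz 3.7 F [-1.62  0.73  5.13] op 22.6
```

```bash
python3 -m handwheel '[{"tx":0,"ty":0,"tz":-5,"roll":0},{"tx":0,"ty":0,"tz":-8,"roll":0},{"tx":0,"ty":0,"tz":-9,"roll":0},{"tx":0,"ty":0,"tz":0,"roll":0},{"tx":-12,"ty":0,"tz":0,"roll":0},{"tx":-20,"ty":0,"tz":0,"roll":0},{"tx":-20,"ty":0,"tz":0,"roll":0},{"tx":-20,"ty":0,"tz":0,"roll":0},{"tx":-20,"ty":0,"tz":0,"roll":0},{"tx":-15,"ty":0,"tz":-5,"roll":0},{"tx":0,"ty":0,"tz":-15,"roll":0},{"tx":0,"ty":0,"tz":-10,"roll":0}]' 10 60
python3 - <<'E'
from h import *
err(.5185,-.264,.168,21.3)
im,d,w=cloud("scene")
cv2.imwrite("pics/c2.png",cv2.resize(im[60:260,200:440],None,fx=3,fy=3,interpolation=cv2.INTER_CUBIC)[...,::-1])
E
```

```text
t: 3.98
tool_pos: [0.418, -0.3035, 0.2226]
tool_rot: [-3.088, -0.578, 0.001]
contact_force: [0.3, 0.1, -0.9]
opening: 0.0218
grip_force: 60.5
t 3.98 pos [ 0.418  -0.3035  0.2226] yaw 21.2 tiltz [-7.e-04  3.e-04 -1.e+00] | roll -0.002 then tx 108.0 ty -0.2 tz 54.6 F [ 0.29  0.14 -0.95] op 21.8
```

View pics/c2.png

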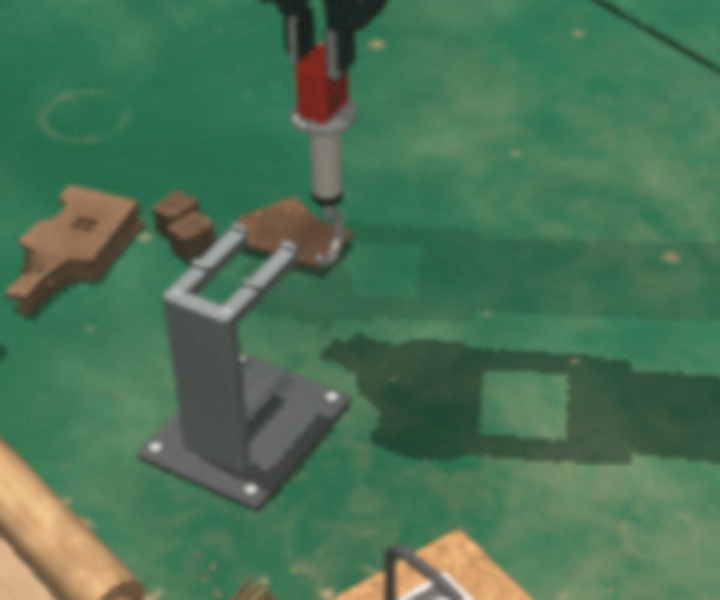

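Pulled out of the fork: shank at about (340,225), hook bottom at (320,262), so the mouth opens to the lower-left (scale +x). Next I'll check this numerically.

```bash
cat >> h.py <<'E'
def inscale(n="scene"):
    from scipy.spatial.transform import Rotation as R
    im,d,w=cloud(n);o=ctrl.get_obs();p=np.array(o["tool_pos"]);M=R.from_rotvec(o["tool_rot"]).as_matrix()
    a=np.arctan2(M[1,0],M[0,0]);X=np.array([np.cos(a),np.sin(a),0]);Y=np.array([-np.sin(a),np.cos(a),0])
    q=w-p;return im,np.stack([q@X,q@Y,q[...,2]],-1)*1e3  # mm, x,y in scale axes, z rel TCP
E
python3 - <<'E'
from h import *
for n in("scene","top"):
    im,s=inscale(n);m=(abs(s[...,0])<40)&(abs(s[...,1])<30)
    for z0,z1 in((-25,-8),(-60,-30),(-80,-62),(-86,-80),(-100,-90),(-115,-105),(-125,-115),(-135,-125),(-145,-135),(-155,-145)):
        P=s[m&(s[...,2]>z0)&(s[...,2]<z1)]
        if len(P)>3:print(n,z0,z1,len(P),np.round(np.percentile(P[:,0],[2,50,98]),1),np.round(np.percentile(P[:,1],[2,50,98]),1),np.round(P[:,2].min(),1))
E
```

```text
scene -25 -8 126 [-18.4  11.1  22.5] [-21.7  12.9  24.5] -24.8
scene -60 -30 117 [-4.7  5.7 10.6] [-7.1  7.2 12.9] -59.5
scene -80 -62 74 [-7.2  6.4 10.6] [-5.9  7.2 14.2] -80.0
scene -86 -80 13 [-2.3  7.1 10.8] [-7.3  6.5 13.5] -83.7
scene -100 -90 12 [-5.6  0.6  3.9] [-0.5  3.7  5.7] -99.7
scene -115 -105 7 [-15.  -14.5 -12.3] [0.9 4.7 5.8] -112.8
scene -125 -115 10 [-16.5 -15.  -11.7] [0.  3.7 5. ] -123.7
scene -135 -125 24 [-15.3  -9.1  16.3] [-0.5  3.1  6.4] -134.6
scene -145 -135 20 [-12.3  -2.8  11.1] [-0.8  3.7  6.2] -140.6
top -25 -8 41 [ 6.4 17.3 22.5] [-14.5   7.7  21.1] -13.4
top -80 -62 11 [-0.2  4.   8.5] [ 5.5  8.9 10.8] -77.6
top -135 -125 12 [-2.7 13.1 17. ] [-2.4  1.6  2.8] -134.9
top -145 -135 23 [-6.7  1.8  9. ] [-3.4  0.6  3.2] -141.3
```

```bash
python3 -m handwheel '[{"tx":0,"ty":0,"tz":0,"roll":0.083},{"tx":0,"ty":0,"tz":0,"roll":0.083},{"tx":0,"ty":0,"tz":0,"roll":0.083},{"tx":0,"ty":0,"tz":0,"roll":0.083},{"tx":0,"ty":0,"tz":0,"roll":0.083},{"tx":6,"ty":-20,"tz":0,"roll":0},{"tx":6,"ty":-30,"tz":0,"roll":0},{"tx":6,"ty":-30,"tz":0,"roll":0},{"tx":6,"ty":-30,"tz":0,"roll":0},{"tx":6,"ty":-30,"tz":0,"roll":0},{"tx":6,"ty":-30,"tz":0,"roll":0},{"tx":6,"ty":-30,"tz":0,"roll":0}]'
python3 -m handwheel '[{"tx":6,"ty":-30,"tz":0,"roll":0},{"tx":6,"ty":-30,"tz":0,"roll":0},{"tx":6,"ty":-30,"tz":0,"roll":0},{"tx":1,"ty":-20,"tz":0,"roll":0},{"tx":0,"ty":-8,"tz":0,"roll":0},{"tx":0,"ty":0,"tz":5,"roll":0},{"tx":0,"ty":0,"tz":5,"roll":0},{"tx":0,"ty":0,"tz":0,"roll":0},{"tx":0,"ty":0,"tz":0,"roll":0}]'
python3 - <<'E'
from h import *
err(.4926,.0112,.2127,-2.5)
im,s=inscale("top")
from h import cloud
im,d,w=cloud("top")
m=(abs(w[...,0]-.5675)<.03)&(abs(w[...,1]-.011)<.09)&(w[...,2]>.085)&(w[...,2]<.105)
P=w[m];
for a in(-.03,-.02,-.01,0,.01,.02,.03):
    q=P[abs(P[:,1]-.011-a)<.005]
    if len(q):print(a,len(q),np.round(np.median(q,0)*1e3,1))
im,d,w=cloud("scene")
cv2.imwrite("pics/c3.png",cv2.resize(im[120:330,240:460],None,fx=3,fy=2.8,interpolation=cv2.INTER_CUBIC)[...,::-1])
E
```

```text
t: 5.13
tool_pos: [0.4699, -0.1032, 0.2215]
tool_rot: [-3.14, 0.067, 0.002]
contact_force: [1.2, 0.2, -0.6]
opening: 0.022
grip_force: 60.5
t: 5.88
tool_pos: [0.4935, 0.0109, 0.2114]
tool_rot: [3.141, -0.07, -0.003]
contact_force: [-0.5, 0.3, -1.3]
opening: 0.022
grip_force: 60.5
t 5.88 pos [0.4935 0.0109 0.2114] yaw -2.56 tiltz [-1.8e-03 -2.0e-04 -1.0e+00] | roll -0.001 then tx -0.9 ty -0.3 tz -1.3 F [-0.47  0.33 -1.34] op 22.0
```

View pics/c3.png

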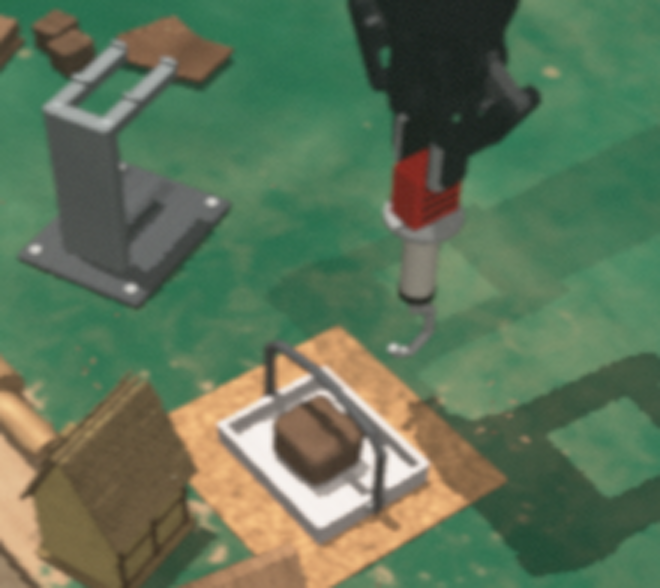

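The hook, mouth at about (400,348), faces the bail arch, whose middle is at about (325,385). I'll check the bar and hook in the same view before inserting.

Run:
```python
from h import *
im,s=inscale("scene")
g=im.max(-1)
m=(s[...,0]>45)&(s[...,0]<110)&(abs(s[...,1])<60)&(s[...,2]>-135)&(s[...,2]<-100)&(g<130)
P=s[m]
for y in range(-50,51,10):
    q=P[abs(P[:,1]-y)<5]
    if len(q)>2:print(y,len(q),np.round(np.percentile(q[:,0],[5,50,95]),1),"z",np.round(np.percentile(q[:,2],[5,50,95]),1))
h=s[(abs(s[...,0])<30)&(abs(s[...,1])<15)&(s[...,2]>-160)&(s[...,2]<-105)]
t=h[h[:,0]>8];print("tip",np.round(t,1).tolist())
```

```text
-50 8 [73.5 75.4 76.8] z [-134.5 -132.5 -127.4]
-40 15 [71.4 75.7 76.7] z [-130.4 -123.6 -120.6]
-30 14 [72.1 74.9 77.2] z [-123.2 -119.5 -117.2]
-20 12 [72.8 75.2 77.8] z [-119.6 -117.1 -115.6]
-10 12 [73.3 75.5 77.3] z [-117.7 -116.1 -112.6]
0 14 [73.1 75.3 77.2] z [-119.1 -114.4 -112.4]
10 17 [72.5 74.9 76.8] z [-118.3 -114.9 -114. ]
20 12 [73.7 74.5 76.5] z [-117.5 -115.3 -112.8]
30 17 [72.5 74.6 77. ] z [-121.3 -117.4 -115.1]
40 21 [71.8 74.6 77. ] z [-122.2 -119.5 -117.2]
50 27 [70.4 74.7 77.3] z [-125.8 -122.4 -119.8]
tip [[12.5, -0.1, -129.1], [10.9, 0.9, -129.2], [15.7, 0.7, -129.1], [14.7, 2.5, -128.1], [12.0, 2.4, -130.1], [8.5, 1.5, -133.3], [14.5, -0.3, -133.8], [15.1, 3.1, -130.2], [12.9, 3.6, -131.2], [10.1, 3.4, -133.4], [15.0, 3.2, -133.2], [14.9, 6.0, -130.6], [8.6, 2.1, -138.7], [13.0, 1.3, -139.3], [12.9, 4.1, -136.8], [10.1, 3.9, -138.9]]
```

```bash
python3 -m handwheel '[{"tx":0,"ty":-4,"tz":0,"roll":0},{"tx":9,"ty":0,"tz":0,"roll":0},{"tx":9,"ty":0,"tz":0,"roll":0},{"tx":9,"ty":0,"tz":0,"roll":0},{"tx":9,"ty":0,"tz":0,"roll":0},{"tx":9,"ty":0,"tz":0,"roll":0},{"tx":9,"ty":0,"tz":0,"roll":0},{"tx":8,"ty":0,"tz":0,"roll":0},{"tx":7,"ty":0,"tz":0,"roll":0},{"tx":5,"ty":0,"tz":0,"roll":0},{"tx":0,"ty":0,"tz":0,"roll":0},{"tx":0,"ty":0,"tz":0,"roll":0}]'
python3 - <<'E'
from h import *
err(.5675,.0120,.2127,-2.5)
im,s=inscale("scene")
m=(abs(s[...,0])<40)&(abs(s[...,1])<50)&(s[...,2]>-135)&(s[...,2]<-100)&(im.max(-1)<130)
P=s[m]
for y in range(-40,41,10):
    q=P[abs(P[:,1]-y)<5]
    if len(q)>2:print(y,len(q),np.round(np.percentile(q[:,0],[5,50,95]),1),"z",np.round(np.percentile(q[:,2],[5,50,95]),1))
cv2.imwrite("pics/c4.png",cv2.resize(im[160:320,270:430],None,fx=3.7,fy=3.7,interpolation=cv2.INTER_CUBIC)[...,::-1])
E
```

```text
t: 7.08
tool_pos: [0.5682, 0.0128, 0.2124]
tool_rot: [-3.141, 0.068, 0.001]
contact_force: [-0.0, -0.0, -1.4]
opening: 0.0217
grip_force: 60.5
t 7.08 pos [0.5682 0.0128 0.2124] yaw -2.47 tiltz [-5.e-04  1.e-04 -1.e+00] | roll 0.0 then tx -0.7 ty 0.8 tz -0.3 F [-0.02 -0.01 -1.41] op 21.7
-40 17 [-2.1  1.1  3.6] z [-124.7 -122.1 -118.5]
-30 14 [-2.   1.6  3.5] z [-121.9 -118.4 -116.6]
-20 13 [-1.1  2.2  3.4] z [-118.3 -117.  -113.9]
-10 19 [-2.6  1.7  4. ] z [-117.3 -114.3 -111.9]
0 54 [-14.8  -8.    2.8] z [-129. -115. -101.]
10 24 [-11.8   1.    3.7] z [-117.4 -115.  -111.7]
20 17 [-2.1  1.4  2.6] z [-119.8 -116.  -112.2]
30 19 [-1.6  0.9  3.2] z [-121.5 -118.7 -116. ]
40 27 [-3.4  0.9  3.5] z [-124.4 -121.  -117.8]
```

View pics/c4.png

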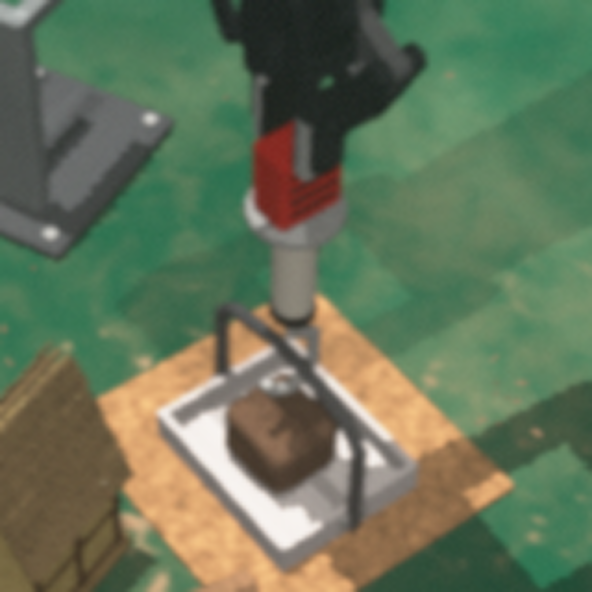

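The hook straddles the bail bar, hook at (290,375) under the bar at (290,345). Now raising gently.

```bash
python3 -m handwheel '[{"tx":0,"ty":0,"tz":-5,"roll":0},{"tx":0,"ty":0,"tz":-5,"roll":0},{"tx":0,"ty":0,"tz":-4,"roll":0},{"tx":0,"ty":0,"tz":-3,"roll":0},{"tx":0,"ty":0,"tz":-3,"roll":0},{"tx":0,"ty":0,"tz":-3,"roll":0},{"tx":0,"ty":0,"tz":-3,"roll":0},{"tx":0,"ty":0,"tz":-3,"roll":0},{"tx":0,"ty":0,"tz":-3,"roll":0},{"tx":0,"ty":0,"tz":-3,"roll":0},{"tx":0,"ty":0,"tz":0,"roll":0},{"tx":0,"ty":0,"tz":0,"roll":0}]'
cat >> h.py <<'E'
def look():
    im,d,w=cloud("scene");x,y,z=w[...,0],w[...,1],w[...,2]
    nm=(abs(x-.567)<.07)&(abs(y-.012)<.08)
    r=w[nm&(z>.012)&(z<.06)&(im.min(-1)>140)]
    # tray rim top: highest bright pixels away from the scale
    print("rim z pct",np.round(np.percentile(r[:,2],[80,90,95])*1e3,1),"rim centre",np.round(cv2.minAreaRect((r[r[:,2]>np.percentile(r[:,2],50)][:,:2]*1e3).astype(np.float32))[0],1))
    for s,a in(("-",-.03),("+",.03)):
        b=w[(abs(x-.567)<.02)&(abs(y-.012-a)<.012)&(z>.075)&(z<.15)&(im.max(-1)<130)];print("bail",s,len(b),np.round(np.median(b,0)*1e3,1))
    return im
E
python3 - <<'E'
from h import *
err(.5675,.0120,.2127,-2.5);look()
E
```

```text
t: 8.13
tool_pos: [0.5682, 0.0127, 0.2475]
tool_rot: [3.141, -0.068, -0.0]
contact_force: [-0.4, -0.5, -2.7]
opening: 0.0219
grip_force: 60.3
t 8.13 pos [0.5682 0.0127 0.2475] yaw -2.48 tiltz [-0. -0. -1.] | roll 0.0 then tx -0.6 ty 0.8 tz 34.8 F [-0.42 -0.46 -2.7 ] op 21.9
rim z pct [26.1 26.8 27.4] rim centre [568.4  14.2]
bail - 34 [568.1 -19.4  92.8]
bail + 47 [570.3  43.8  93.7]
```

```bash
python3 -m handwheel '[{"tx":0,"ty":0,"tz":-2,"roll":0},{"tx":0,"ty":0,"tz":-2,"roll":0},{"tx":0,"ty":0,"tz":-2,"roll":0},{"tx":0,"ty":0,"tz":-2,"roll":0},{"tx":0,"ty":0,"tz":-2,"roll":0},{"tx":0,"ty":0,"tz":-2,"roll":0},{"tx":0,"ty":0,"tz":-2,"roll":0},{"tx":0,"ty":0,"tz":-2,"roll":0},{"tx":0,"ty":0,"tz":-1,"roll":0},{"tx":0,"ty":0,"tz":0,"roll":0},{"tx":0,"ty":0,"tz":0,"roll":0},{"tx":0,"ty":0,"tz":0,"roll":0}]'
python3 - <<'E'
from h import *
err(.5675,.0120,.2127,-2.5);look()
E
```

```text
t: 9.18
tool_pos: [0.5681, 0.0128, 0.2643]
tool_rot: [-3.141, 0.068, 0.001]
contact_force: [0.4, -0.5, -5.6]
opening: 0.0216
grip_force: 60.2
t 9.18 pos [0.5681 0.0128 0.2643] yaw -2.47 tiltz [-3.e-04  1.e-04 -1.e+00] | roll 0.0 then tx -0.6 ty 0.8 tz 51.6 F [ 0.39 -0.53 -5.58] op 21.6
rim z pct [26.1 26.7 27.2] rim centre [567.4  14.1]
bail - 38 [568.2 -17.9  93.3]
bail + 54 [570.3  42.4  94.1]
```

```bash
python3 -m handwheel '[{"tx":0,"ty":0,"tz":-2,"roll":0},{"tx":0,"ty":0,"tz":-2,"roll":0},{"tx":0,"ty":0,"tz":-2,"roll":0},{"tx":0,"ty":0,"tz":-2,"roll":0},{"tx":0,"ty":0,"tz":-2,"roll":0},{"tx":0,"ty":0,"tz":-1,"roll":0},{"tx":0,"ty":0,"tz":-1,"roll":0},{"tx":0,"ty":0,"tz":0,"roll":0},{"tx":0,"ty":0,"tz":0,"roll":0},{"tx":0,"ty":0,"tz":0,"roll":0}]'
python3 - <<'E'
from h import *
err(.5675,.0120,.2127,-2.5);look()
E
```

```text
t: 10.07
tool_pos: [0.5681, 0.0127, 0.2764]
tool_rot: [-3.141, 0.068, 0.0]
contact_force: [-0.7, -0.1, -5.3]
opening: 0.0218
grip_force: 60.1
t 10.07 pos [0.5681 0.0127 0.2764] yaw -2.47 tiltz [-3.e-04  0.e+00 -1.e+00] | roll 0.0 then tx -0.6 ty 0.8 tz 63.7 F [-0.72 -0.14 -5.35] op 21.8
rim z pct [34.7 35.9 36.7] rim centre [566.1  14.4]
bail - 36 [567.3 -18.5 102.3]
bail + 52 [570.   43.1 104.7]
```

```bash
python3 -m handwheel '[{"tx":0,"ty":0,"tz":0,"roll":0},{"tx":0,"ty":0,"tz":0,"roll":0},{"tx":0,"ty":0,"tz":0,"roll":0},{"tx":0,"ty":0,"tz":0,"roll":0},{"tx":0,"ty":0,"tz":0,"roll":0},{"tx":0,"ty":0,"tz":0,"roll":0},{"tx":0,"ty":0,"tz":0,"roll":0},{"tx":0,"ty":0,"tz":0,"roll":0},{"tx":0,"ty":0,"tz":0,"roll":0},{"tx":0,"ty":0,"tz":0,"roll":0},{"tx":0,"ty":0,"tz":0,"roll":0},{"tx":0,"ty":0,"tz":0,"roll":0}]'
python3 - <<'E'
from h import *
look();im=look()
cv2.imwrite("pics/c5.png",cv2.resize(im[160:320,270:430],None,fx=3.7,fy=3.7,interpolation=cv2.INTER_CUBIC)[...,::-1])
E
```

```text
t: 11.12
tool_pos: [0.5682, 0.0128, 0.2765]
tool_rot: [3.141, -0.068, 0.0]
contact_force: [-0.8, 0.1, -4.6]
opening: 0.0219
grip_force: 60.1
rim z pct [35.  36.2 37.3] rim centre [566.   14.2]
bail - 38 [566.8 -18.1 103. ]
bail + 53 [570.3  43.2 105. ]
rim z pct [35.  36.4 37.2] rim centre [566.   14.9]
bail - 40 [567.6 -19.2 102.2]
bail + 56 [570.3  42.3 105.3]
```

View pics/c5.png

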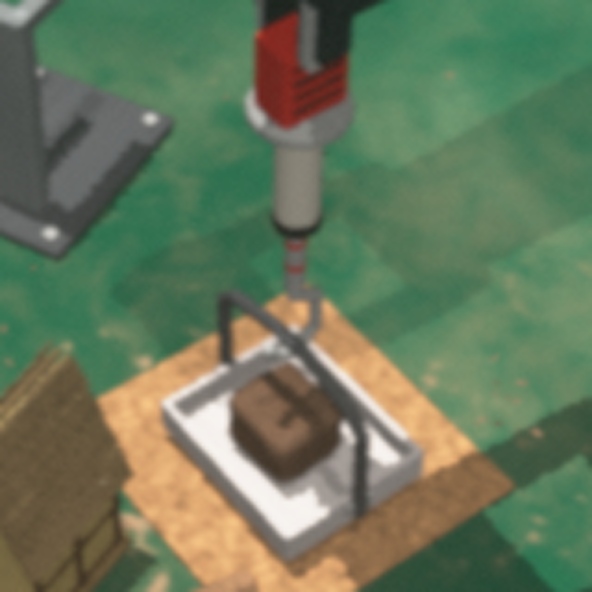

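The carrier hangs from the hook (bar in the hook at about (300,335)), about 10 mm clear of the mat with a slight tilt. Holding on.

```bash
for i in 1 2; do python3 -m handwheel '[{"tx":0,"ty":0,"tz":0,"roll":0},{"tx":0,"ty":0,"tz":0,"roll":0},{"tx":0,"ty":0,"tz":0,"roll":0},{"tx":0,"ty":0,"tz":0,"roll":0},{"tx":0,"ty":0,"tz":0,"roll":0},{"tx":0,"ty":0,"tz":0,"roll":0},{"tx":0,"ty":0,"tz":0,"roll":0},{"tx":0,"ty":0,"tz":0,"roll":0},{"tx":0,"ty":0,"tz":0,"roll":0},{"tx":0,"ty":0,"tz":0,"roll":0},{"tx":0,"ty":0,"tz":0,"roll":0},{"tx":0,"ty":0,"tz":0,"roll":0}]'|head -2; done
python3 - <<'E'
from h import *
look()
im,d,w=cloud("scene");x,y,z=w[...,0],w[...,1],w[...,2]
k=(abs(x-.567)<.06)&(abs(y-.012)<.07)&(z>.028)&(z<.042)&(im.min(-1)>120)
P=w[k];A=np.c_[P[:,:2]-[.567,.012],np.ones(len(P))];print(len(P),"rim plane slopes,z",np.linalg.lstsq(A,P[:,2],rcond=None)[0])
E
```

```text
t: 12.22
tool_pos: [0.5682, 0.0127, 0.2765]
t: 13.22
tool_pos: [0.5682, 0.0127, 0.2765]
rim z pct [34.9 36.2 37.1] rim centre [566.   14.3]
bail - 38 [567.6 -18.9 102.9]
bail + 54 [569.7  43.4 104.6]
465 rim plane slopes,z [-0.01680269  0.01800333  0.03442351]
```

```bash
python3 -m handwheel '[{"tx":0,"ty":0,"tz":1,"roll":0},{"tx":0,"ty":0,"tz":1,"roll":0},{"tx":0,"ty":0,"tz":1,"roll":0},{"tx":0,"ty":0,"tz":1,"roll":0},{"tx":0,"ty":0,"tz":1,"roll":0},{"tx":0,"ty":0,"tz":1,"roll":0},{"tx":0,"ty":0,"tz":1,"roll":0},{"tx":0,"ty":0,"tz":1,"roll":0},{"tx":0,"ty":0,"tz":1,"roll":0},{"tx":0,"ty":0,"tz":1,"roll":0},{"tx":0,"ty":0,"tz":1,"roll":0},{"tx":0,"ty":0,"tz":1,"roll":0}]'
python3 -m handwheel '[{"tx":0,"ty":0,"tz":2,"roll":0},{"tx":0,"ty":0,"tz":2,"roll":0},{"tx":0,"ty":0,"tz":2,"roll":0},{"tx":0,"ty":0,"tz":3,"roll":0},{"tx":0,"ty":0,"tz":3,"roll":0},{"tx":0,"ty":0,"tz":3,"roll":0},{"tx":0,"ty":0,"tz":3,"roll":0},{"tx":0,"ty":0,"tz":3,"roll":0},{"tx":0,"ty":0,"tz":3,"roll":0},{"tx":0,"ty":0,"tz":2,"roll":0},{"tx":0,"ty":0,"tz":0,"roll":0},{"tx":0,"ty":0,"tz":0,"roll":0}]'
python3 - <<'E'
from h import *
err(.5675,.0120,.2127,-2.5);look()
E
```

```text
t: 14.32
tool_pos: [0.5682, 0.0128, 0.2645]
tool_rot: [-3.141, 0.068, 0.0]
contact_force: [-0.1, -0.0, -4.1]
opening: 0.0219
grip_force: 60.2
t: 15.32
tool_pos: [0.5682, 0.0127, 0.2385]
tool_rot: [-3.141, 0.068, -0.0]
contact_force: [-0.4, -0.2, -2.4]
opening: 0.0216
grip_force: 60.4
t 15.32 pos [0.5682 0.0127 0.2385] yaw -2.48 tiltz [ 0.e+00  1.e-04 -1.e+00] | roll 0.0 then tx -0.7 ty 0.8 tz 25.8 F [-0.36 -0.24 -2.35] op 21.6
rim z pct [26.  26.7 27.7] rim centre [566.8  14. ]
bail - 36 [567.  -18.2  93.2]
bail + 44 [568.8  43.   94. ]
```

Set down. Lower to slack and to the mouth height, then check the clearance.

```bash
python3 -m handwheel '[{"tx":0,"ty":0,"tz":3,"roll":0},{"tx":0,"ty":0,"tz":3,"roll":0},{"tx":0,"ty":0,"tz":3,"roll":0},{"tx":0,"ty":0,"tz":3,"roll":0},{"tx":0,"ty":0,"tz":3,"roll":0},{"tx":0,"ty":0,"tz":3,"roll":0},{"tx":0,"ty":0,"tz":3,"roll":0},{"tx":0,"ty":0,"tz":3,"roll":0},{"tx":0,"ty":0,"tz":2,"roll":0},{"tx":0,"ty":0,"tz":0,"roll":0},{"tx":0,"ty":0,"tz":0,"roll":0},{"tx":0,"ty":0,"tz":0,"roll":0}]'
python3 - <<'E'
from h import *
err(.5675,.0120,.2127,-2.5)
im,s=inscale("scene")
P=s[(abs(s[...,0])<40)&(abs(s[...,1])<50)&(s[...,2]>-135)&(s[...,2]<-100)&(im.max(-1)<130)]
for y in range(-40,41,10):
    q=P[abs(P[:,1]-y)<5]
    if len(q)>2:print(y,len(q),np.round(np.percentile(q[:,0],[5,50,95]),1),"z",np.round(np.percentile(q[:,2],[5,50,95]),1))
h=s[(abs(s[...,0])<20)&(abs(s[...,1])<10)&(s[...,2]>-150)&(s[...,2]<-122)&(im.min(-1)>100)];print(np.round(h[:12],1).tolist())
E
```

```text
t: 16.37
tool_pos: [0.5683, 0.0127, 0.2127]
tool_rot: [3.141, -0.068, 0.001]
contact_force: [-0.1, 1.0, -1.8]
opening: 0.0216
grip_force: 60.5
t 16.37 pos [0.5683 0.0127 0.2127] yaw -2.48 tiltz [ 4.e-04 -0.e+00 -1.e+00] | roll 0.0 then tx -0.8 ty 0.8 tz 0.0 F [-0.09  0.98 -1.82] op 21.6
-40 15 [-4.2 -0.1  2. ] z [-126.4 -122.5 -118.2]
-30 17 [-2.7 -0.1  2.4] z [-121.7 -119.9 -116.6]
-20 14 [-2.4  0.3  1.9] z [-120.  -115.9 -113.3]
-10 19 [-4.4 -0.2  1.5] z [-117.9 -114.9 -112.4]
0 47 [-15.1  -8.6   1.8] z [-129.2 -114.2 -100.9]
10 26 [-13.5  -0.5   9.4] z [-130.2 -115.1 -107.4]
20 16 [-2.2 -0.3  1.4] z [-118.3 -115.2 -112.6]
30 22 [-3.6 -0.4  1.2] z [-123.9 -118.6 -115.3]
40 23 [-5.  -1.8  1.4] z [-123.7 -120.9 -118.1]
[[-13.2, 0.1, -122.7], [-17.4, 3.9, -122.1], [-12.6, 0.9, -124.5], [-13.9, 2.4, -124.0], [-15.3, 3.9, -129.4], [-17.6, 4.1, -131.0], [-14.2, 5.4, -130.2], [-6.3, 0.4, -135.3], [-3.7, 0.7, -136.1], [-6.1, 0.8, -137.8], [11.8, -0.9, -129.2], [-2.6, -0.8, -139.9]]
```

```bash
python3 -m handwheel '[{"tx":-3,"ty":0,"tz":0,"roll":0},{"tx":-5,"ty":0,"tz":0,"roll":0},{"tx":-7,"ty":0,"tz":0,"roll":0},{"tx":-8,"ty":0,"tz":0,"roll":0},{"tx":-9,"ty":0,"tz":0,"roll":0},{"tx":-9,"ty":0,"tz":0,"roll":0},{"tx":-9,"ty":0,"tz":0,"roll":0},{"tx":-9,"ty":0,"tz":0,"roll":0},{"tx":-9,"ty":0,"tz":0,"roll":0},{"tx":-7,"ty":0,"tz":0,"roll":0},{"tx":0,"ty":0,"tz":-5,"roll":0},{"tx":0,"ty":0,"tz":-5,"roll":0}]'
python3 - <<'E'
from h import *
look();err(.4157,-.305,.1937,21.3)
im,s=inscale("scene")
h=s[(abs(s[...,0])<20)&(abs(s[...,1])<12)&(s[...,2]>-155)&(s[...,2]<-100)];print(len(h),h.min(0),h.max(0))
E
```

```text
t: 17.42
tool_pos: [0.4929, 0.016, 0.2227]
tool_rot: [-3.141, 0.068, -0.0]
contact_force: [-0.1, -0.1, -1.2]
opening: 0.0215
grip_force: 60.5
rim z pct [26.2 27.2 27.8] rim centre [566.9  17. ]
bail - 32 [567.1 -19.   93.1]
bail + 48 [569.1  43.9  94.3]
t 17.47 pos [0.494  0.0159 0.2245] yaw -2.48 tiltz [ 2.7e-03 -3.0e-04 -1.0e+00] | roll -0.415 then tx -189.5 ty 270.5 tz 30.8 F [ 0.52 -0.05  0.32] op 21.3
101 [ -18.63276272   -2.4133628  -147.4304853 ] [  16.17294621    5.89448802 -100.1731293 ]
```

```bash
python3 -m handwheel '[{"tx":-5,"ty":15,"tz":0,"roll":0},{"tx":-6,"ty":28,"tz":0,"roll":0},{"tx":-6,"ty":30,"tz":0,"roll":0},{"tx":-6,"ty":30,"tz":0,"roll":0},{"tx":-6,"ty":30,"tz":0,"roll":0},{"tx":-6,"ty":30,"tz":0,"roll":0},{"tx":-6,"ty":30,"tz":0,"roll":0},{"tx":-6,"ty":30,"tz":0,"roll":0},{"tx":-6,"ty":30,"tz":0,"roll":0},{"tx":-6,"ty":30,"tz":0,"roll":0},{"tx":-4,"ty":25,"tz":0,"roll":0},{"tx":0,"ty":15,"tz":0,"roll":0}]'
python3 -m handwheel '[{"tx":0,"ty":0,"tz":0,"roll":-0.083},{"tx":0,"ty":0,"tz":0,"roll":-0.083},{"tx":0,"ty":0,"tz":0,"roll":-0.083},{"tx":0,"ty":0,"tz":0,"roll":-0.083},{"tx":0,"ty":0,"tz":0,"roll":-0.083},{"tx":0,"ty":0,"tz":10,"roll":0},{"tx":0,"ty":0,"tz":10,"roll":0},{"tx":0,"ty":0,"tz":8,"roll":0},{"tx":0,"ty":0,"tz":0,"roll":0},{"tx":0,"ty":0,"tz":0,"roll":0}]'
python3 - <<'E'
from h import *
err(.5196,-.2645,.1717,21.3)
im,s=inscale("scene")
for z0,z1 in((-15,-6),(-60,-30),(-80,-62),(-140,-90)):
    P=s[(abs(s[...,0])<40)&(abs(s[...,1])<30)&(s[...,2]>z0)&(s[...,2]<z1)]
    if len(P)>3:print(z0,len(P),np.round(np.percentile(P[:,0],[2,50,98]),1),np.round(np.percentile(P[:,1],[2,50,98]),1))
E
```

```text
t: 18.52
tool_pos: [0.4158, -0.3067, 0.2227]
tool_rot: [3.14, -0.072, -0.0]
contact_force: [-0.5, 0.2, -1.6]
opening: 0.0219
grip_force: 60.5
t: 19.35
tool_pos: [0.4159, -0.3034, 0.1929]
tool_rot: [-3.085, -0.579, 0.002]
contact_force: [0.2, -0.3, -1.3]
opening: 0.0221
grip_force: 60.5
t 19.35 pos [ 0.4159 -0.3034  0.1929] yaw 21.26 tiltz [-0.0019  0.002  -1.    ] | roll -0.001 then tx 110.8 ty 1.5 tz 21.2 F [ 0.23 -0.29 -1.32] op 22.1
-15 140 [-16.1  10.6  22.8] [-20.6  13.4  25.7]
-60 108 [-4.3  6.1 10. ] [-5.1  7.9 14.1]
-80 61 [-7.9  6.2 10.5] [-3.2  8.7 14.5]
-140 69 [-17.3  -9.6  14. ] [0.1 4.7 7.3]
```

```bash
python3 -m handwheel '[{"tx":5,"ty":1.5,"tz":0,"roll":0},{"tx":15,"ty":0,"tz":0,"roll":0},{"tx":15,"ty":0,"tz":0,"roll":0},{"tx":15,"ty":0,"tz":0,"roll":0},{"tx":15,"ty":0,"tz":0,"roll":0},{"tx":15,"ty":0,"tz":0,"roll":0},{"tx":12,"ty":0,"tz":0,"roll":0},{"tx":10,"ty":0,"tz":0,"roll":0},{"tx":8,"ty":0,"tz":0,"roll":0},{"tx":0,"ty":0,"tz":0,"roll":0},{"tx":0,"ty":0,"tz":0,"roll":0}]'
python3 - <<'E'
from h import *
err(.5196,-.2645,.1717,21.3)
im,d,w=cloud("scene")
cv2.imwrite("pics/c6.png",cv2.resize(im[90:240,220:360],None,fx=4,fy=4,interpolation=cv2.INTER_CUBIC)[...,::-1])
E
```

```text
t: 20.32
tool_pos: [0.5195, -0.2653, 0.1943]
tool_rot: [-3.087, -0.581, 0.001]
contact_force: [0.5, 0.0, -1.1]
opening: 0.0216
grip_force: 60.5
t 20.32 pos [ 0.5195 -0.2653  0.1943] yaw 21.33 tiltz [-7.e-04 -0.e+00 -1.e+00] | roll 0.001 then tx 0.4 ty -0.7 tz 22.6 F [ 0.52  0.05 -1.08] op 21.6
```

View pics/c6.png

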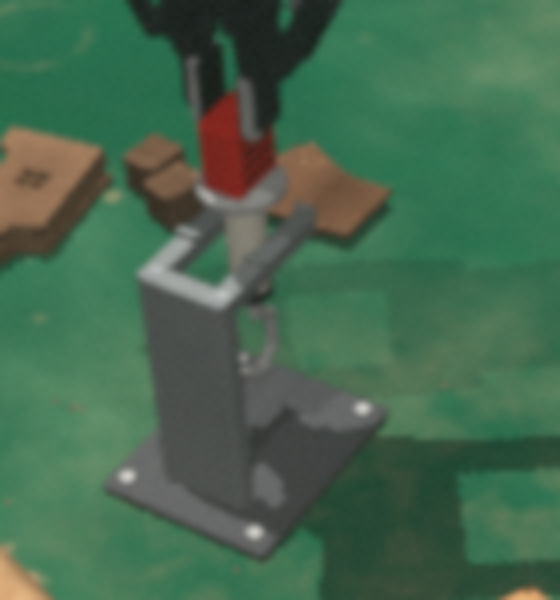

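The scale is centred in the slot, collar at (240,190) above the arms. Lower it in slow steps until it contacts.

```bash
python3 -m handwheel '[{"tx":0,"ty":-0.5,"tz":3,"roll":0},{"tx":0,"ty":0,"tz":4,"roll":0},{"tx":0,"ty":0,"tz":4,"roll":0},{"tx":0,"ty":0,"tz":4,"roll":0},{"tx":0,"ty":0,"tz":3,"roll":0},{"tx":0,"ty":0,"tz":2,"roll":0},{"tx":0,"ty":0,"tz":1,"roll":0},{"tx":0,"ty":0,"tz":0.5,"roll":0},{"tx":0,"ty":0,"tz":0,"roll":0},{"tx":0,"ty":0,"tz":0,"roll":0},{"tx":0,"ty":0,"tz":0,"roll":0}]'
python3 - <<'E'
from h import *
err(.5196,-.2645,.1717,21.3)
E
```

```text
t: 21.28
tool_pos: [0.5194, -0.265, 0.1733]
tool_rot: [3.087, 0.581, 0.0]
contact_force: [-0.1, -0.4, -0.7]
opening: 0.0219
grip_force: 60.5
t 21.28 pos [ 0.5194 -0.265   0.1733] yaw 21.31 tiltz [ 4.e-04 -3.e-04 -1.e+00] | roll 0.0 then tx 0.4 ty -0.4 tz 1.6 F [-0.1  -0.38 -0.65] op 21.9
```

```bash
python3 -m handwheel '[{"tx":0,"ty":0,"tz":0.7,"roll":0},{"tx":0,"ty":0,"tz":0.7,"roll":0},{"tx":0,"ty":0,"tz":0.5,"roll":0},{"tx":0,"ty":0,"tz":0.5,"roll":0},{"tx":0,"ty":0,"tz":0,"roll":0},{"tx":0,"ty":0,"tz":0,"roll":0}]'
python3 - <<'E'
from h import *
err(.5196,-.2645,.1717,21.3)
E
```

```text
t: 21.78
tool_pos: [0.5195, -0.265, 0.1719]
tool_rot: [3.087, 0.581, 0.001]
contact_force: [-2.7, 2.0, 5.8]
opening: 0.0221
grip_force: 61.2
t 21.78 pos [ 0.5195 -0.265   0.1719] yaw 21.31 tiltz [ 7.e-04 -3.e-04 -1.e+00] | roll 0.0 then tx 0.3 ty -0.4 tz 0.2 F [-2.7   1.99  5.78] op 22.1
```

Seated (contact 5.8 N, same height as at pickup). Release and retreat.

```bash
python3 -m handwheel '[{"tx":0,"ty":0,"tz":0,"roll":0},{"tx":0,"ty":0,"tz":0,"roll":0},{"tx":0,"ty":0,"tz":0,"roll":0},{"tx":0,"ty":0,"tz":0,"roll":0},{"tx":0,"ty":0,"tz":0,"roll":0},{"tx":0,"ty":0,"tz":0,"roll":0},{"tx":0,"ty":0,"tz":0,"roll":0}]' 60 20
python3 -m handwheel '[{"tx":0,"ty":0,"tz":-5,"roll":0},{"tx":0,"ty":0,"tz":-15,"roll":0},{"tx":0,"ty":0,"tz":-20,"roll":0},{"tx":0,"ty":0,"tz":-20,"roll":0},{"tx":0,"ty":0,"tz":-20,"roll":0},{"tx":-30,"ty":0,"tz":-10,"roll":0},{"tx":-30,"ty":0,"tz":0,"roll":0},{"tx":-30,"ty":0,"tz":0,"roll":0},{"tx":-30,"ty":0,"tz":0,"roll":0},{"tx":-30,"ty":0,"tz":0,"roll":0},{"tx":0,"ty":0,"tz":0,"roll":0},{"tx":0,"ty":0,"tz":0,"roll":0}]'
python3 - <<'E'
from h import *
look()
for n in("scene","top"):
    im,d,w=cloud(n);x,y,z=w[...,0],w[...,1],w[...,2];hsv=cv2.cvtColor(im,cv2.COLOR_RGB2HSV)
    R=w[((hsv[...,0]<6)|(hsv[...,0]>174))&(hsv[...,1]>190)&(z>.13)&(z<.25)&(abs(x-.5185)<.05)&(abs(y+.264)<.05)]
    T=R[R[:,2]>np.nanpercentile(R[:,2],95)-.006];print(n,len(T),cv2.minAreaRect((T[:,:2]*1000).astype(np.float32)),np.median(T[:,2]))
    if n=="scene":cv2.imwrite("pics/c7.png",cv2.resize(im[80:320,200:440],None,fx=2.5,fy=2.5,interpolation=cv2.INTER_CUBIC)[...,::-1])
E
```

```text
t: 22.37
tool_pos: [0.5192, -0.265, 0.1705]
tool_rot: [-3.087, -0.581, 0.0]
contact_force: [-0.5, -0.1, 0.1]
opening: 0.0602
grip_force: 0.0
t: 23.37
tool_pos: [0.3787, -0.32, 0.2613]
tool_rot: [3.087, 0.577, 0.002]
contact_force: [-0.4, -0.6, 0.1]
opening: 0.0603
grip_force: 0.0
rim z pct [26.  26.9 27.9] rim centre [566.8  16.4]
bail - 34 [566.6 -19.   92.5]
bail + 45 [569.1  44.3  93.8]
scene 115 ((519.7158203125, -262.98187255859375), (35.906253814697266, 21.602357864379883), 17.812416076660156) 0.20365010287469498
top 17 ((512.0654296875, -259.7032165527344), (35.79997634887695, 16.220203399658203), 50.870967864990234) 0.20132653704730297
```

View pics/c7.png

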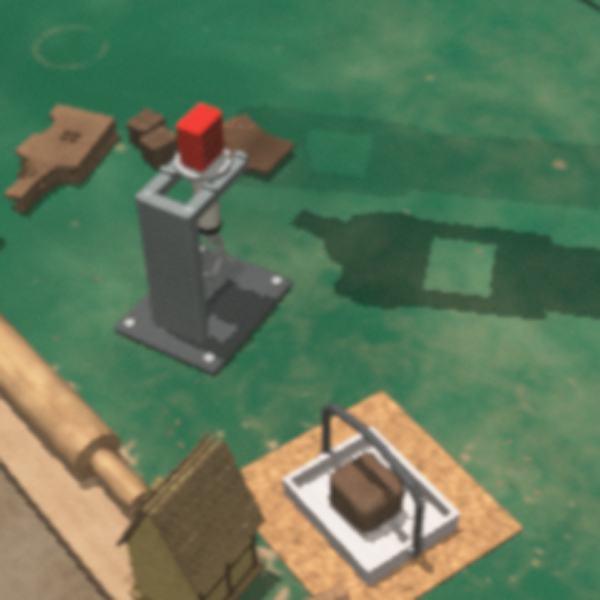

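The scale hangs upright in the fork (grip at (200,137), same place and height as at the start), and the carrier with the clay stands on the mat at (370,500). Handing in.

```bash
python3 -c "
from station import ctrl
print(ctrl.finish_job())"
```

```text
the job is handed in; nothing more can be done
None
```

The job is handed in with no verdict returned: the carrier hung about 10 mm clear of the mat for just over 3 s, then was set back near the mat's middle with the clay in it, and the scale hangs in its fork again, at about 23 s of the 66 s allowed.

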